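# Fasten the stall's stock chest

### The job

Pack-up time: fasten the wooden stock chest. First swing its steel hasp right down over the brass staple until it lies flat against the front of the chest; only then take the red-gripped pin from its slanted rest and put it, shank down, through the eye of the staple until its flange sits on the staple, and let go of it. Leave the other things on the stall where they are.

Things in the scene. Friction and masses are not known exactly. Their poses are not given: they have to be found in the camera images.
- chest: Fixed wooden chest with a green lid, 180 (x) by 280 (y) by 160 high; origin at the centre of its underside, z up. Its front, with hasp and staple, is its -x side (front face 90 from the origin) and roughly faces the robot. Chest and pin rest may stand left or right of each other.
- hasp (a joint): Hasp angle (rad) about its hinge, which runs along the chest's y at the lid's front edge: 0 = hanging straight down, flat on the front over the staple (end stop); 1.57 = sticking straight out in front (chest -x); 2.4 = up and out (end stop). The hinge is stiff: the hasp stays wherever it is left and takes about 0.12 N m to move (3 N pushed 45 mm from the hinge).
- hasp_hinge (a point): Middle of the hasp's hinge axis, on the chest, 154 above the table (chest frame x -97); fixed; axes as the chest's. The hinge barrel is 8 across, 62 wide.
- hasp_end (a point): Middle of the hasp's free end. The hasp is a steel strap 110 long from the hinge axis, 58 wide, 5 thick, its mid-plane through the hinge axis: 56 of solid plate, then a slot 30 long, 40 wide that passes over the staple, then a 24 end bar. z points to the hinge; x is normal to the strap, -x its outer side (away from the chest when closed, the upper side when it sticks out).
- staple_eye (a point): Centre of the upper mouth of the square eye in the brass staple on the chest's front; 90 above the table, 27.5 in front of the front face; axes as the chest's. Eye 18 by 18, vertical, 12 deep, open through, nothing below it. The staple is 34 wide and reaches 17 further forward than this point; the closed strap's outer face is 18 behind it.
- pin: Loose retaining pin, 126 long, 0.1 kg. Origin: centre of the flange's underside; z along the axis from shank tip to grip. Shank: steel, 12 across, 62 long, its last 12 tapered to 4. Flange: steel disc, 32 across, 4 thick. At the start the shank is in the rest, the pin's y is level along the rest's y, and it leans about 35 degrees from vertical, grip towards the rest's front (-x).
- pin_grip (a point): Centre of the pin's square red plastic grip, on its axis, 34 above the flange's underside; axes as the pin's. The grip is 24 by 24, sides along the pin's x and y, 60 long, from the flange to the pin's top.
- rest: Fixed slanted wooden pin rest; origin at the centre of its foot, z up, front = -x, roughly facing the robot. Foot 130 by 90 (reaching 55 in front of the origin and 75 behind), 12 thick; on it a square sleeve, 50 by 50 outside and 60 long, leaning 35 degrees from vertical, its upper end towards -x.
- rest_mouth (a point): Centre of the sleeve's upper mouth, 85 above the table, fixed; axes as the rest's. The hole is square, 16 by 16, open at both ends, and runs along (-0.574, 0, 0.819) of the rest's frame (outward): the pin is drawn out along that line, 65 to clear its tip.
- bowl: bystander: white ceramic bowl, 76 across, 36 high, standing on the rear half of the chest lid; origin under its centre
- chutney: bystander: amber jar, 62 across, 85 high, standing behind the pin rest; origin under its centre
- spoon: bystander: steel spoon with a wooden handle, 190 long, lying in the front middle of the table
- sauce: bystander: yellow sauce bottle, 54 across, 160 high, at the back middle; origin under its centre
- tub: bystander: orange open tub, 92 across, 50 high, on the left; origin under its centre
- honey: bystander: honey jar, 68 across, 90 high, on the right; origin under its centre
There are look-alikes about, which are no part of the job. There is more than one size of the pin; the one meant has the size given above.

How it is judged (in metres and radians):
On the way, in this order (a step that is already met when the one before it is completed fails the run):
1. the hasp is swung down flat over the staple (within 0.12 rad), with the pin not yet in the eye (value of joint hasp below 0.12 rad and distance between pin and staple_eye above 0.05 m), for 0.2 s.
2. with the hasp shut, the pin is lowered through the eye (value of joint hasp below 0.2 rad and horizontal distance between pin and staple_eye below 0.012 m and z of pin in the frame of staple_eye below 0.02 m and angle between pin's own z axis and vertical below 0.4 rad), for 0.1 s.
At the end, for the whole second after the job is handed in: The hasp is down over the staple (within 0.2 rad), the pin stands through the eye, grip up, within 0.25 rad of upright, its flange sitting on the staple (within 4 mm in height, 7 mm sideways), let go and at rest (value of joint hasp below 0.2 rad and horizontal distance between pin and staple_eye below 0.007 m and z of pin in the frame of staple_eye between -0.004 and 0.004 m and angle between pin's own z axis and vertical below 0.25 rad and linear speed of pin below 0.02 m/s); the robot touches nothing.
It fails at once if a bystander is moved by more than 30 mm (distance of any of bowl, chutney, spoon, sauce, tub, honey from where it was at the start of the episode above 0.03 m).
It also fails if it takes over 67 s, if anything falls off the work surface, if the arm or the gripper's body presses on something with over 40 N, if the wrist force passes 120 N, or if a joint passes its speed limit or range.

### The arm

A 7-joint arm with a two-finger parallel gripper is mounted at the origin on the work surface. World frame = base frame: x ahead of the robot, y to its left, z up, the work surface at z = 0. Lengths are in mm, angles in rad, forces in N, time in s.
With the tool pointing down it reaches from about 400 to 875 mm from the base axis. Payload 4.4 kg.
Tool frame: the origin (TCP) lies at the very end of the fingers, on their centre line; the grasp point (between the pads) lies 19 mm behind it (ctrl.grasp_offset is the distance from the TCP to the grasp point, in mm); z points along the fingers, y is the line along which they close (so a half turn about z gives the same grasp; the last joint's range is limited). The gripper opens to 85 mm and grips with 20 to 120 N. Pads are 22 mm wide; open, the fingers measure 114 mm over their backs; the gripper's body (76 mm by 85 mm) begins 54 mm behind the grasp point. The pads swing forward as they close: fully open they stand 13 mm farther back than shut.
Start: joints at [1.235, 0.628, 0.038, 1.517, -0.027, 0.996, -0.02], TCP at [173.278, -626.492, 231.313] pointing down, gripper open.
Joint ranges: [-3.06, 3.06], [-0.37, 2.12], [-1.25, 1.32], [0.18, 2.47], [-1.1, 4.24], [0.23, 1.98], [-2.94, 2.94]. Speed limits (rad/s): [2.57, 2.57, 3.14, 3.14, 3.14, 3.14, 3.14].

### API

Orientations are given as [roll, pitch, yaw] about the fixed x, y, z axes, in that order (R = Rz(yaw) Ry(pitch) Rx(roll)).
In Python, from cell import status, cams, ctrl gives the robot as it stands.
- The arm moves only by the tool move_arm, never from a script. Its argument "plan" is a list of rows, each a list of 3 entries, a list of its own where there are three numbers: the shift along the world's x, y, z in mm, then the turn, a rotation vector about the world's x, y, z in degrees, then the opening, from 0 (shut) to 1 (fully open). In form: [[[x, y, z], [wx, wy, wz], gripper], ...]. A call has 1 to 10 rows; each row shifts and turns the commanded pose from where the row before left it; what a row does not reach is not made up. A row lasts 1/8 s, in which the tool goes at most 62.5 mm and 10.7 degrees, less where a joint would pass 70% of its speed; a pose out of reach is approached as far as the arm can. A call with a gripper value outside its range is refused whole. The fingers move at their own pace and stop on an object; the grip force is fixed at half the most. Time passes only in rows, so rows that do not move let the fingers close. It gives the time, the measured TCP pose, the force, the opening and the grip force at its end, in the units of the state.
- status.read_state(): the state, without advancing time (a new reading comes with each control period).
- cams.get_image(name): name is "scene" or "top" or "wrist"; returns the picture (420x560x3 uint8, blue, green, red); there is no depth.
- cams.camera_params(name): a dict with "K" (3x3 intrinsics, pixels), "pose" (4x4, takes a point from camera to world coordinates); the wrist camera has in their place "tool_from_camera" (4x4, takes a point from camera to tool coordinates, whose origin is the TCP and whose axes are the flange's). Camera axes: x right, y down, z forward; pixel columns grow to the right and rows downward; lengths in mm; the calibration is good to about 2 mm. A picture is of the moment at which its call begins: read the wrist's pose just before it. camera_params takes no time and is no camera call.
- ctrl.finish_job(): hands the job in; it is judged then, once.
The state is a dict: "clock": time; "qpos": joint angles; "qd": joint speeds; "tau": joint torques, N m; "eef_pos": TCP position; "tool_rot": TCP orientation; "force": force on the tool from outside, world axes, zero at the start; "torque": the same for the moment, N m; "width": finger opening in mm; "gripper_force": force on a finger pad.
Only numpy, scipy, OpenCV 4.12 (cv2) and the standard library are available. Lean on these libraries where they do the work, as an engineer would, in place of code of your own. Each camera call takes 0.05 s, during which the arm holds its last target. There are 200 camera calls.

## Working session

There is one attempt and no reset: what is moved stays moved. The work goes in short steps, Python scripts to look and compute and a tool call to move; the robot and the scene stay as the last step left them, time stands still between calls to the robot, and variables do not carry over. Pictures are saved under pics/ and viewed, at most 10 in all, crops included, and the job is handed in when it is done.

Besides the shell and the picture viewer there is one more tool, called after "Request:" in YAML: its name, and indented under it one key for each argument. move_arm: Moves the arm, as the interface text tells. Its arguments: {"type":"object","properties":{"plan":{"type":"array","items":{"type":"array"}}},"required":["plan"]}

```bash
mkdir -p pics; ls; python3 - <<'E'
from cell import status,cams,ctrl
import cv2,numpy as np
for n in("scene","top"):
    cv2.imwrite(f"pics/{n}0.png",cams.get_image(n)); p=cams.camera_params(n); print(n,np.round(p["K"],1).tolist(),np.round(p["pose"],3).tolist())
print(np.round(cams.camera_params("wrist")["tool_from_camera"],3).tolist(),status.read_state())
E
```

```text
pics
scene [[489.0, 0.0, 274.5], [0.0, 489.0, 199.5], [0.0, 0.0, 1.0]] [[0.701, 0.484, -0.524, 1246.203], [0.713, -0.492, 0.499, -638.094], [-0.016, -0.723, -0.69, 980.015], [0.0, 0.0, 0.0, 1.0]]
top [[472.7, 0.0, 280.6], [0.0, 472.7, 207.9], [0.0, 0.0, 1.0]] [[-0.012, -0.992, 0.125, 423.232], [-1.0, 0.012, -0.007, 6.909], [0.005, -0.125, -0.992, 1597.362], [0.0, 0.0, 0.0, 1.0]]
[[0.0, -0.946, -0.326, 84.087], [1.0, -0.0, 0.001, 0.567], [-0.001, -0.326, 0.946, -142.596], [0.0, 0.0, 0.0, 1.0]] {'clock': 0.1, 'qpos': array([ 1.23516942,  0.62928491,  0.03846375,  1.5182871 , -0.02702639,
        0.99632014, -0.02000276]), 'qd': array([ 0.0007073 , -0.00150052, -0.00223787, -0.004562  ,  0.00065028,
       -0.00079319, -0.00180536]), 'tau': array([ 3.22872002e-03, -5.64534473e+01,  1.23053335e+00, -1.93974280e+01,
        1.12710972e-02,  5.41206129e-03,  1.26304445e-05]), 'eef_pos': array([ 173.13739538, -625.91379332,  230.45502401]), 'tool_rot': array([-3.13981152e+00,  9.43500812e-06,  2.69794002e-01]), 'force': array([-0.3808813 ,  0.3720959 ,  1.11818809]), 'torque': array([ 0.03087166, -0.01770436,  0.01664793]), 'gripper_force': 0.0, 'width': 85.60644166080857}
```

View pics/scene0.png

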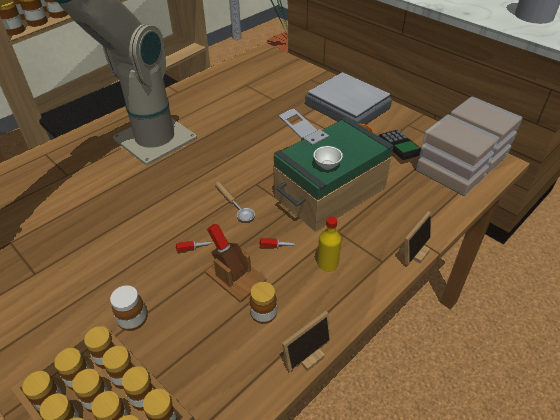

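View pics/top0.png

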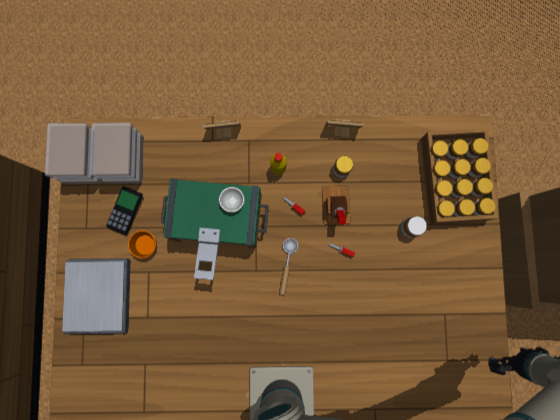

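Scene and top show the chest with its green lid (top ≈213,212), with the hasp sticking out toward the robot (tip ≈205,278). The rest is at ≈(337,205) with a red grip at ≈(340,216).
Pin candidates, in top pixels: the one in the rest (340,216), and two lying loose at (295,206) and (342,250), which look smaller. By the description I choose the one in the rest, and check it in a crop.

```bash
python3 - <<'E'
import cv2,numpy as np
t=cv2.imread("pics/top0.png"); s=cv2.imread("pics/scene0.png")
a=cv2.resize(t[170:290,155:275],(400,400),interpolation=cv2.INTER_CUBIC)
b=cv2.resize(t[170:270,270:370],(400,400),interpolation=cv2.INTER_CUBIC)
c=cv2.resize(s[215:305,170:305],(400,200*4//3),interpolation=cv2.INTER_CUBIC)
cv2.imwrite("pics/crop1.png",np.hstack([a,b]))
E
```

```text
(no output)
```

View pics/crop1.png

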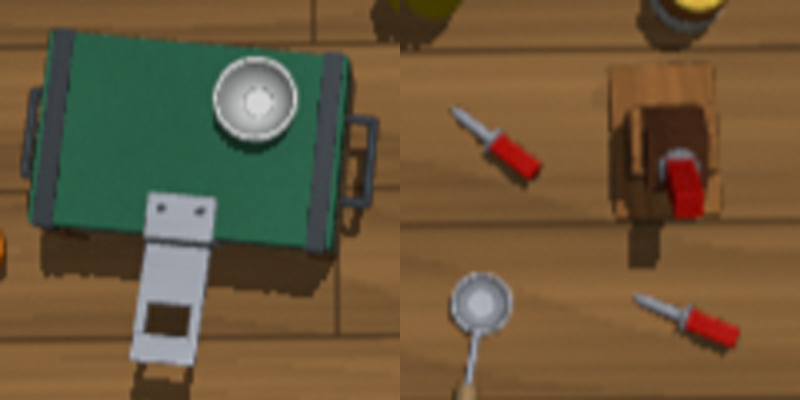

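The pin in the rest is about 24 mm wide and full-length; the two loose ones are about 85 mm long, so they are the look-alikes. Next I fit the chest, rest and hasp.

```bash
cat > h.py <<'E'
import numpy as np
from scipy.optimize import least_squares
from scipy.spatial.transform import Rotation as R
def proj(K,T,P):
    q=(np.asarray(P,float)-T[:3,3])@T[:3,:3]; q=q@K.T; return q[:,:2]/q[:,2:]
def wristT(cams,st):
    M=np.eye(4); M[:3,:3]=R.from_euler('xyz',st['tool_rot']).as_matrix(); M[:3,3]=st['eef_pos']
    return M@cams.camera_params("wrist")["tool_from_camera"]
def fit(obs,fn,x0):
    # obs: list of (K,T,pixels); fn(x)-> list of world points per obs
    f=lambda x: np.concatenate([(proj(K,T,P)-px).ravel() for (K,T,px),P in zip(obs,fn(x))])
    r=least_squares(f,x0,x_scale=[100,100,.1,.1][:len(x0)],loss='soft_l1'); return r.x,f(r.x)
def pl(x,P): # planar pose x,y,yaw
    c,s=np.cos(x[2]),np.sin(x[2]); P=np.asarray(P,float)
    return np.c_[x[0]+c*P[:,0]-s*P[:,1],x[1]+s*P[:,0]+c*P[:,1],P[:,2]]
def strap(a,d,y): # chest-frame point on strap
    return [-97-d*np.sin(a),y,154-d*np.cos(a)]
E
python3 - <<'E'
from h import *
from cell import cams
p=cams.camera_params("top");K,T=p["K"],p["pose"]
A=lambda c:np.array(c)/(400/120)+[155,170]-.35
B=lambda c:(np.array(c)-[400,0])/4+[270,170]-.375
px=A([[30,222],[328,250],[52,30],[350,57],[130,360],[195,367]])
C=[[-90,140,160],[-90,-140,160],[90,140,160],[90,-140,160]]
x,r=fit([(K,T,px)],lambda x:[pl(x,C+[strap(x[3],110,29),strap(x[3],110,-29)])],[600,200,0,1.5])
print("chest",x,r.round(1)); print("eye",pl(x,[[-117.5,0,90]]),"hinge",pl(x,[[-97,0,154]]))
px=B([[608,63],[716,62],[720,216],[614,216]])
x,r=fit([(K,T,px)],lambda x:[pl(x,[[75,45,12],[75,-45,12],[-55,-45,12],[-55,45,12]])],[600,-200,0])
print("rest",x,r.round(1))
for n in ("top","scene"):
    p=cams.camera_params(n)
    d=np.array([-.574,0,.819]);m=np.array([-1.5,0,85])
    for mx in(-45,-25,0):
        m=np.array([mx,0,85]);print(n,mx,proj(p["K"],p["pose"],pl(x,[m,m+4*d,m+64*d])).round(1).tolist())
E
```

```text
chest [ 5.95898788e+02  2.08233296e+02 -1.04211194e-01  1.78414013e+00] [-1.   0.1  1.3  0.2 -0.5 -0.3  0.5 -0.1 -0.   0.2 -0.1 -0.1]
eye [[479.03623404 220.45596005  90.        ]] hinge [[499.42502002 218.32349523 154.        ]]
rest [ 6.22545122e+02 -1.90485882e+02  1.41707741e-03] [ 0.4  0.2 -0.2  0.1  0.  -0.3 -0.2  0. ]
top -45 [[339.0, 218.3], [339.1, 218.9], [341.5, 228.3]]
top -25 [[338.8, 212.1], [338.9, 212.7], [341.3, 221.9]]
top 0 [[338.6, 204.4], [338.7, 205.0], [341.1, 213.9]]
scene -45 [[219.2, 241.9], [218.5, 240.6], [207.4, 219.4]]
scene -25 [[224.6, 246.3], [223.8, 244.9], [212.7, 223.6]]
scene 0 [[231.4, 251.9], [230.6, 250.5], [219.4, 229.0]]
```

Request:
move_arm:
  plan:
    - [[20,30,20],[0,0,-2],0]
    - [[40,45,20],[0,0,-2],0]
    - [[40,45,10],[0,0,-2],0]
    - [[40,45,0],[0,0,-2],0]
    - [[40,45,0],[0,0,-2],0]
    - [[40,45,0],[0,0,-2],0]
    - [[40,45,0],[0,0,-2],0]
    - [[40,45,0],[0,0,-1.5],0]
    - [[40,45,0],[0,0,0],0]
    - [[30,35,0],[0,0,0],0]

```text
clock: 1.35
eef_pos: [544.1, -199.3, 280.6]
tool_rot: [-3.141, 0.0, 0.002]
force: [-0.3, -0.2, -0.3]
width: 0.1
gripper_force: 0.0
```

Request:
move_arm:
  plan:
    - [[5,10,0],[0,0,0],0]
    - [[0,0,0],[0,0,0],0]
    - [[0,0,0],[0,0,0],0]

```text
clock: 1.72
eef_pos: [546.4, -194.1, 280.9]
tool_rot: [3.14, 0.001, -0.003]
force: [0.2, -0.4, 0.6]
width: -0.3
gripper_force: 0.0
```

```bash
python3 - <<'E'
from h import *
from cell import cams,status
import cv2
s=status.read_state(); im=cams.get_image("wrist"); cv2.imwrite("pics/w1.png",im)
T=wristT(cams,s);K=cams.camera_params("wrist")["K"]; np.savez("w1.npz",T=T,K=K)
print(s['clock'],s['eef_pos'],s['tool_rot'],s['qd'].max())
E
```

```text
1.725 [ 546.44357962 -194.11899454  280.94781758] [ 3.14049502e+00  9.70159517e-04 -3.47035462e-03] 0.009135561947775173
```

View pics/w1.png

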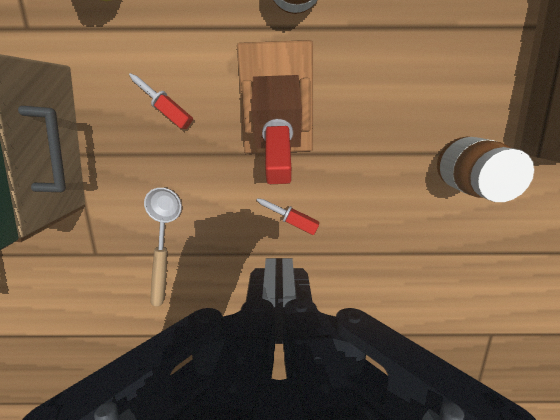

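The wrist view shows the rest foot corners at (238,43), (312,41) and (312,152). The grip's end-face edges are at (267,166)–(291,166) and (268,184)–(291,184), and the flange centre is near (277,131).

```bash
python3 - <<'E'
from h import *
import cv2
im=cv2.imread("pics/w1.png"); z=np.load("w1.npz");K,T=z['K'],z['T']
hsv=cv2.cvtColor(im[110:200,240:310],cv2.COLOR_BGR2HSV)
m=((hsv[...,0]<8)|(hsv[...,0]>172))&(hsv[...,1]>170)
for r in range(5,80,6):
    c=np.where(m[r])[0]; print(r+110,(c.min()+240,c.max()+240,im[r+110,278].tolist()) if len(c) else None)
ys=np.where(m[:,38])[0]; print(ys.min()+110,ys.max()+110,[int(v) for v in im[150:192,279,2]])
def pts(x):
    mx=x[3]; d=np.array([-.574,0,.819]); n=np.array([.819,0,.574]); y=np.array([0,1,0]); m=np.array([mx,0,85]); t=m+64*d
    P=[[75,45,12],[75,-45,12],[-55,-45,12],t+12*n+12*y,t+12*n-12*y,t-12*n+12*y,t-12*n-12*y,m+4*d]
    return [pl(x,P)]
px=np.array([[238,43],[312,41],[312,152],[266,166],[291,166],[268,184],[291,184],[277,131]],float)
x,r=fit([(K,T,px)],pts,[622,-190,0,-25]); print(x,r.reshape(-1,2).round(1).tolist())
m=np.array([x[3],0,85]);d=np.array([-.574,0,.819]);print("mouth,grip",pl(x,[m,m+34*d]))
E
```

```text
115 None
121 None
127 (np.int64(268), np.int64(287), [47, 55, 175])
133 (np.int64(267), np.int64(288), [47, 53, 175])
139 (np.int64(267), np.int64(288), [51, 59, 179])
145 (np.int64(266), np.int64(289), [49, 58, 179])
151 (np.int64(266), np.int64(289), [49, 55, 178])
157 (np.int64(266), np.int64(289), [50, 59, 180])
163 (np.int64(266), np.int64(290), [48, 54, 177])
169 (np.int64(266), np.int64(290), [55, 62, 189])
175 (np.int64(266), np.int64(290), [49, 58, 163])
181 (np.int64(267), np.int64(289), [47, 56, 159])
187 None
126 183 [180, 177, 180, 178, 176, 180, 176, 178, 176, 180, 178, 179, 177, 177, 178, 179, 195, 219, 219, 191, 167, 167, 165, 166, 163, 163, 160, 161, 160, 160, 161, 158, 158, 150, 165, 166, 168, 168, 170, 171, 171, 172]
[ 6.21188392e+02 -1.93697137e+02  2.56621544e-02 -1.86300970e+01] [[-1.4, 0.1], [1.5, -0.3], [0.8, 0.4], [-1.2, 0.4], [0.6, -0.3], [-1.7, -0.1], [0.3, -0.8], [0.4, 1.1]]
mouth,grip [[ 602.56442905 -194.17517316   85.        ]
 [ 583.05485479 -194.6759408   112.846     ]]
```

Request:
move_arm:
  plan:
    - [[-10,40,0],[0,0,-3],0]
    - [[-12,50,0],[0,0,-3],0]
    - [[-12,55,-5],[-0.5,-5,0],0]
    - [[-12,55,-5],[-0.5,-5,0],0]
    - [[-12,55,-5],[-0.5,-5,0],0]
    - [[-12,55,-5],[-0.5,-5,0],0]
    - [[-12,55,-10],[0,0,0],0]
    - [[-12,52,-10],[0,0,0],0]
    - [[0,0,-10],[0,0,0],0]
    - [[0,0,0],[0,0,0],0]

```text
clock: 3.02
eef_pos: [456.0, 213.3, 231.0]
tool_rot: [3.137, -0.336, -0.107]
force: [0.6, 0.4, -0.5]
width: 0.0
gripper_force: 0.0
```

```bash
python3 - <<'E'
from h import *
from cell import cams,status
import cv2
s=status.read_state(); im=cams.get_image("wrist"); cv2.imwrite("pics/w2.png",im)
T=wristT(cams,s);K=cams.camera_params("wrist")["K"]; np.savez("w2.npz",T=T,K=K)
print(s['clock'],s['eef_pos'],s['tool_rot'],s['qpos'].round(2))
E
```

```text
3.025 [456.00909089 213.33950937 230.98305179] [ 3.1367425  -0.33581363 -0.10723188] [-0.82  0.33  0.21  2.17  0.39  0.42 -2.64]
```

View pics/w2.png

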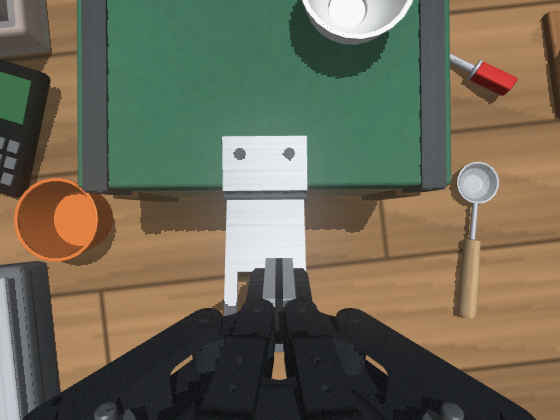

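The wrist view shows the lid's front edge running from (79,191) to (451,187), with the hinge barrel centred near (265,194). The solid hasp plate lies in front of it, and the fingers are roughly over it.

```bash
python3 - <<'E'
from h import *
from cell import cams
z=np.load("w2.npz");K,T=z['K'],z['T'];p=cams.camera_params("top")
C=[[-90,140,160],[-90,-140,160],[90,140,160],[90,-140,160]]
x=[595.9,208.2,-.1042]
print(proj(K,T,pl(x,C+[[-97,0,154],[-97,31,158],[-97,-31,158]])).round(1).tolist())
px=np.array([[79,191],[451,187],[265,194]],float)
A=lambda c:np.array(c)/(400/120)+[155,170]-.35
pt=A([[30,222],[328,250],[52,30],[350,57]])
x,r=fit([(K,T,px),(p["K"],p["pose"],pt)],lambda x:[pl(x,C[:2]+[[-97,0,158]]),pl(x,C)],x)
print(x,r.round(1)); print("eye",pl(x,[[-117.5,0,90]]))
E
```

```text
[[74.8, 188.7], [452.2, 187.2], [74.4, -53.7], [450.5, -53.5], [264.5, 197.8], [222.8, 197.7], [305.7, 197.4]]
[ 5.95611416e+02  2.08166844e+02 -9.86900683e-02] [-3.5 -0.8  1.9 -0.4  0.1  3.9 -0.9  0.5  1.5  0.1 -0.6 -0.   0.4 -0.3]
eye [[478.68316072 219.74411194  90.        ]]
```

Request:
move_arm:
  plan:
    - [[-5,10,-25],[0,0,0],0]
    - [[0,0,-20],[0,0,0],0]
    - [[-1,0,-15],[0,0,0],0]
    - [[-2,0,-18],[0,0,0],0]
    - [[-2,0,-17],[0,0,0],0]
    - [[6,-0.5,-12],[0,0,0],0]
    - [[9,-1,-9],[0,0,0],0]

```text
clock: 3.95
eef_pos: [468.5, 229.6, 133.0]
tool_rot: [3.121, -0.312, -0.106]
force: [-5.6, -0.3, 1.9]
width: 0.2
gripper_force: 2.4
```

Request:
move_arm:
  plan:
    - [[12,-1,-6],[0,0,0],0]
    - [[10,-1,0],[0,0,0],0]
    - [[3,0,0],[0,0,0],0]
    - [[0,0,0],[0,0,0],0]

```text
clock: 4.45
eef_pos: [489.7, 227.3, 125.6]
tool_rot: [3.118, -0.306, -0.103]
force: [-11.2, 0.9, 0.8]
width: -0.1
gripper_force: 5.9
```

```bash
python3 - <<'E'
from h import *
from cell import cams,status
import cv2
s=status.read_state(); print(s['qpos'].round(3),s['eef_pos'],s['force'])
a=cams.get_image("wrist"); t=cams.get_image("top"); 
cv2.imwrite("pics/w3.png",np.hstack([cv2.resize(a,(400,300)),cv2.resize(t[190:290,155:290],(400,300),interpolation=cv2.INTER_CUBIC)]))
E
```

```text
[-0.717  0.572  0.125  2.156  0.651  0.252 -2.916] [489.68406376 227.28166731 125.6176834 ] [-11.23598921   0.88223847   0.81478286]
```

View pics/w3.png

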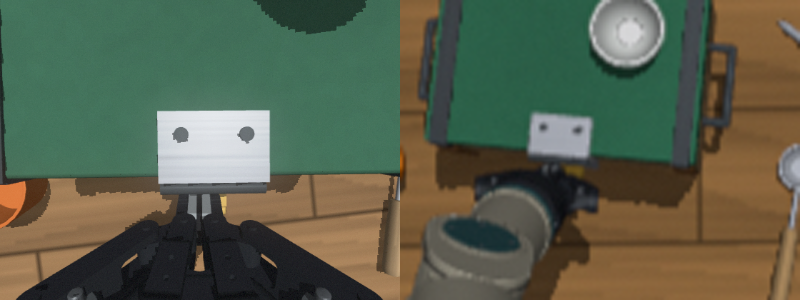

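Joints 6 and 7 are at their limits here, but the hasp looks closed: the strap is hidden and there is 11 N of reaction. I back off and check it from above.

Request:
move_arm:
  plan:
    - [[-12,0,10],[0,0,0],0]
    - [[-5,0,40],[0,0,0],0.6]
    - [[0,-20,50],[0.5,5,0],0.6]
    - [[5,-45,30],[0.5,5,0],0.6]
    - [[10,-55,0],[0.5,5,0],0.6]
    - [[15,-55,0],[0.5,5,0],0.6]
    - [[15,-55,0],[0,0,3],0.6]
    - [[15,-55,0],[0,0,3],0.6]
    - [[15,-55,0],[0,0,0],0.6]
    - [[10,-55,0],[0,0,0],0.6]

```text
clock: 5.8
eef_pos: [563.5, -168.6, 254.2]
tool_rot: [3.117, 0.027, -0.002]
force: [0.8, 0.4, 0.1]
width: 51.2
gripper_force: 0.0
```

```bash
python3 - <<'E'
from h import *
from cell import cams,status
import cv2
s=status.read_state(); print(s['qpos'].round(3),s['eef_pos'],s['tool_rot'],s['force'])
t=cams.get_image("top"); w=cams.get_image("scene")
cv2.imwrite("pics/t4.png",np.hstack([cv2.resize(w[150:240,250:385],(400,300),interpolation=cv2.INTER_CUBIC),cv2.resize(t[190:290,155:290],(400,300),interpolation=cv2.INTER_CUBIC)]))
E
```

```text
[ 0.392  0.534 -0.262  1.645  0.191  1.009 -1.513] [ 563.46468184 -168.59332419  254.16425967] [ 3.11669513e+00  2.69766739e-02 -2.10615141e-03] [0.77152568 0.40701357 0.12333874]
```

View pics/t4.png

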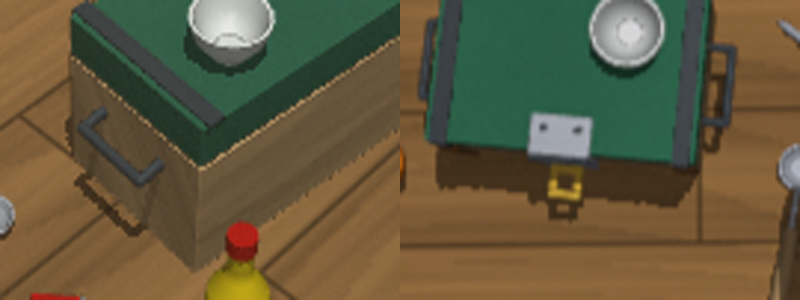

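The hasp is shut: in the top crop the brass staple stands clear at about (566,185), and no strap shows outside it. Next I try the tilted approach for the pin.

Request:
move_arm:
  plan:
    - [[-5,-5,0],[0.7,-6,0],0.6]
    - [[-7,-5,0],[0.7,-6,0],0.6]
    - [[-7,-5,0],[0,-6,0],0.6]
    - [[-7,-5,0],[0,-6,0],0.6]
    - [[-7,-5,0],[0,-6,0],0.6]
    - [[-7,-2,0],[0,-6.5,0],0.6]
    - [[0,0,0],[0,0,0],0.6]
    - [[0,0,0],[0,0,0],0.6]

```text
clock: 6.9
eef_pos: [522.7, -198.1, 244.3]
tool_rot: [3.125, -0.466, -0.005]
force: [-0.7, -0.3, -0.1]
width: 51.4
gripper_force: 0.0
```

```bash
python3 - <<'E'
from cell import status
s=status.read_state(); print(s['qpos'].round(3),s['eef_pos'],s['tool_rot'],s['force'])
E
```

```text
[ 0.965  0.412 -0.741  2.155  0.601  0.259 -1.8  ] [ 522.66922729 -198.13674079  244.32177149] [ 3.12462231 -0.46619615 -0.00538058] [-0.72533435 -0.25837776 -0.11710973]
```

Request:
move_arm:
  plan:
    - [[11,1,-22],[0.9,1.2,0.3],0.65]
    - [[11,1,-23],[0,1.2,0],0.65]
    - [[10,1,-23],[0,1.3,0],0.65]
    - [[0,0,0],[0,0,0],0.65]

```text
clock: 7.4
eef_pos: [555.0, -193.5, 174.9]
tool_rot: [-3.141, -0.399, -0.004]
force: [-1.0, -0.0, 0.3]
width: 55.2
gripper_force: 0.0
```

```bash
python3 - <<'E'
from h import *
from cell import cams,status
import cv2
s=status.read_state(); print(s['qpos'].round(3),s['eef_pos'],s['tool_rot'],s['force'])
a=cams.get_image("wrist"); cv2.imwrite("pics/w5.png",a); T=wristT(cams,s);K=cams.camera_params("wrist")["K"]
m=np.array([602.6,-195,85]);d=np.array([-.574,0,.819]);n=np.array([.819,0,.574]);y=np.array([0,12,0]);t=m+64*d
print(proj(K,T,[m+4*d,t+12*n+y,t+12*n-y,t-12*n+y,t-12*n-y]).round(0).tolist())
h=cv2.cvtColor(a,cv2.COLOR_BGR2HSV); q=((h[...,0]<8)|(h[...,0]>172))&(h[...,1]>170)
q[:, :200]=0;q[:,360:]=0
for r in range(60,300,15):
    c=np.where(q[r])[0]
    if len(c): print(r,c.min(),c.max())
E
```

```text
[ 0.78   0.556 -0.587  2.103  0.801  0.243 -2.003] [ 554.98573364 -193.45757324  174.88640269] [-3.14095599 -0.39945729 -0.00445353] [-0.96516943 -0.03783771  0.29139798]
[[279.0, 202.0], [260.0, 233.0], [299.0, 233.0], [262.0, 263.0], [298.0, 263.0]]
195 264 292
210 263 294
225 261 296
240 261 297
255 263 297
```

View pics/w5.png

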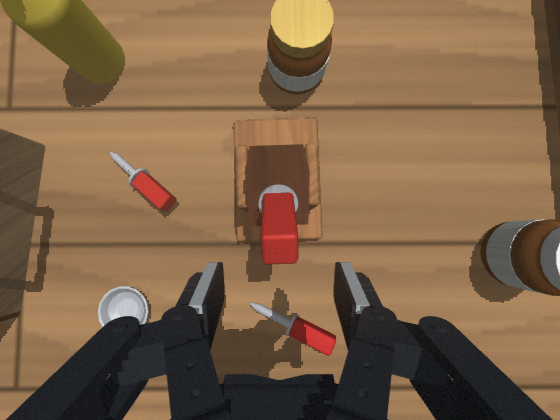

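The wrist view shows the grip between the open fingers at (261–297, 195–263). The prediction matches within about 2 px. I descend.

Request:
move_arm:
  plan:
    - [[7,-1,-18],[0,1,0],0.65]
    - [[8,0,-20],[0,1,0],0.65]
    - [[8,0,-20],[0,1,0],0.65]
    - [[7,0,-15],[0,0,0],0.65]
    - [[0,0,0],[0,0,0],0.65]

```text
clock: 8.07
eef_pos: [583.7, -195.8, 102.7]
tool_rot: [3.141, -0.348, -0.006]
force: [-1.0, -0.4, -0.0]
width: 55.3
gripper_force: 0.0
```

Request:
move_arm:
  plan:
    - [[0,0,0],[0,0,0],0.2]
    - [[0,0,0],[0,0,0],0]
    - [[0,0,0],[0,0,0],0]
    - [[0,0,0],[0,0,0],0]
    - [[0,0,0],[0,0,0],0]

```text
clock: 8.7
eef_pos: [583.9, -195.4, 103.7]
tool_rot: [3.141, -0.349, -0.005]
force: [-3.6, 1.3, 6.4]
width: 23.5
gripper_force: 59.2
```

Request:
move_arm:
  plan:
    - [[-4,0,5.7],[0,0,0],0]
    - [[-7,0,10],[0,0,0],0]
    - [[-7,0,10],[0,0,0],0]
    - [[-7,0,10],[0,0,0],0]
    - [[-7,0,10],[0,0,0],0]
    - [[-7,0,10],[0,0,0],0]
    - [[-7,0,10],[0,0,0],0]
    - [[-7,0,10],[0,0,0],0]
    - [[0,0,20],[0,0,0],0]
    - [[0,0,30],[0,0,0],0]

```text
clock: 9.95
eef_pos: [529.5, -195.7, 228.4]
tool_rot: [-3.141, -0.345, -0.006]
force: [0.4, 0.4, -0.7]
width: 23.4
gripper_force: 58.5
```

Request:
move_arm:
  plan:
    - [[-5,20,5],[0,5,0],0]
    - [[-6,40,0],[0,6,0],0]
    - [[-7,50,0],[0,6,0],0]
    - [[-7,55,0],[0,6,0],0]
    - [[-7,55,0],[0,6,0],0]
    - [[-7,55,0],[0,6,0],0]
    - [[-7,50,0],[0,0,-3],0]
    - [[-6,45,0],[0,0,-2.7],0]
    - [[-3,35,0],[0,0,0],0]
    - [[0,11,0],[0,0,0],0]

```text
clock: 11.2
eef_pos: [474.7, 222.5, 233.8]
tool_rot: [3.14, 0.263, -0.101]
force: [0.2, -0.9, -0.5]
width: 23.1
gripper_force: 86.9
```

Request:
move_arm:
  plan:
    - [[0,0,0],[0,0,0],0]
    - [[0,0,0],[0,0,0],0]

```text
clock: 11.45
eef_pos: [476.2, 218.2, 232.9]
tool_rot: [3.136, 0.263, -0.108]
force: [-0.1, -0.7, -1.2]
width: 23.2
gripper_force: 86.9
```

```bash
python3 - <<'E'
from h import *
from cell import cams,status
import cv2
s=status.read_state(); print(s['clock'],s['qpos'].round(3),s['eef_pos'],s['tool_rot'],s['force'])
a=cams.get_image("wrist"); cv2.imwrite("pics/w6.png",a); T=wristT(cams,s);K=cams.camera_params("wrist")["K"]; np.savez("w6.npz",T=T,K=K)
c=cams.get_image("scene");cv2.imwrite("pics/s6.png",c);cv2.imwrite("pics/t6.png",cams.get_image("top"))
M=R.from_euler('xyz',s['tool_rot']).as_matrix()
al=np.pi*35/180-.349 # pin axis in tool frame: at grasp tool tilt .349
d0=np.array([-.574,0,.819]); M0=R.from_euler('xyz',[3.141,-.349,-.005]).as_matrix(); ax=M@(M0.T@d0)
g=s['eef_pos']-19*M[:,2]; print("axis",ax,"origin",g-44.4*ax)
o=g-44.4*ax
print(proj(K,T,[o,o-62*ax,o+16*M[:,1],o-16*M[:,1]]).round(0).tolist())
x=[595.6,208.2,-.0987]; print(proj(K,T,pl(x,[[-117.5,0,90],[-134.5,17,90],[-134.5,-17,90],[-90,140,160],[-90,-140,160],[-90,25,160]])).round(0).tolist())
E
```

```text
11.45 [ 0.115  0.716 -0.889  1.646  0.374  1.228 -2.534] [476.18896816 218.22446913 232.87677381] [ 3.13594154  0.26324591 -0.10814611] [-0.09686313 -0.6843976  -1.23454243]
axis [0.00116513 0.00190139 1.00011601] origin [481.06396712 217.71315541 206.81678831]
[[277.0, 235.0], [277.0, 182.0], [305.0, 235.0], [249.0, 235.0]]
[[275.0, 155.0], [257.0, 172.0], [294.0, 172.0], [60.0, 162.0], [487.0, 158.0], [236.0, 161.0]]
```

View pics/w6.png

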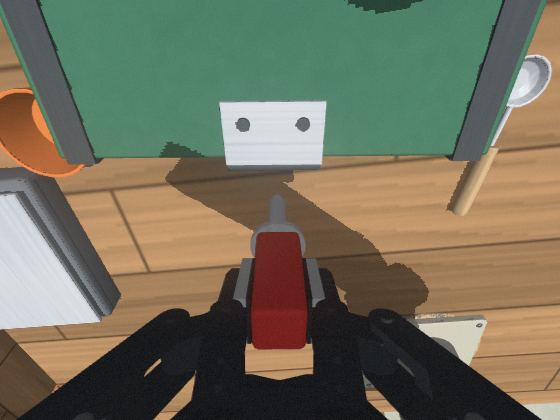

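The wrist view shows the pin held, flange near (278,242) and tip near (277,197). The tip sits lower in the picture than predicted, so the pin may lean in the hand. The staple is hidden behind the hinge leaf, and I measure the lean numerically.

```bash
python3 - <<'E'
from h import *
from cell import cams,status
import cv2
a=cv2.imread("pics/w6.png").astype(int)
print([(r,a[r,278].tolist()) for r in range(190,250,2)])
print([(r,a[r,278].tolist()) for r in range(296,352,3)])
h=cv2.cvtColor(a.astype(np.uint8),cv2.COLOR_BGR2HSV); q=((h[...,0]<8)|(h[...,0]>172))&(h[...,1]>170)
for r in(236,250,270,290,305,320,340):
    c=np.where(q[r,200:350])[0]; print(r,c.min()+200,c.max()+200)
for r in(236,240,244): print(r,[(c,int(a[r,c].sum())) for c in list(range(244,256,2))+list(range(300,312,2))])
for n,f,(r0,r1,c0,c1) in(("top","t6",(225,300,180,240)),("scene","s6",(120,260,200,330))):
    im=cv2.imread(f"pics/{f}.png")
    hh=cv2.cvtColor(im,cv2.COLOR_BGR2HSV); m=(((hh[...,0]<8)|(hh[...,0]>172))&(hh[...,1]>170)).astype(np.uint8); m[:r0]=0;m[r1:]=0;m[:,:c0]=0;m[:,c1:]=0
    k=cv2.connectedComponentsWithStats(m); print(n,[ (k[2][i].tolist(),k[3][i].round(1).tolist()) for i in range(1,k[0]) if k[2][i][4]>8])
E
```

```text
[(190, [67, 83, 103]), (192, [70, 88, 109]), (194, [98, 95, 98]), (196, [102, 100, 102]), (198, [104, 103, 104]), (200, [101, 102, 102]), (202, [100, 99, 100]), (204, [101, 100, 101]), (206, [101, 101, 101]), (208, [101, 101, 103]), (210, [100, 99, 101]), (212, [101, 100, 101]), (214, [101, 99, 102]), (216, [100, 100, 100]), (218, [101, 101, 100]), (220, [101, 99, 100]), (222, [102, 99, 101]), (224, [115, 115, 114]), (226, [118, 117, 117]), (228, [114, 114, 115]), (230, [118, 116, 116]), (232, [34, 39, 100]), (234, [39, 43, 106]), (236, [36, 43, 106]), (238, [36, 41, 106]), (240, [36, 41, 105]), (242, [39, 43, 107]), (244, [32, 37, 103]), (246, [35, 40, 105]), (248, [34, 40, 106])]
[(296, [21, 27, 101]), (299, [30, 31, 104]), (302, [26, 29, 103]), (305, [31, 29, 104]), (308, [32, 33, 110]), (311, [33, 37, 120]), (314, [35, 37, 124]), (317, [33, 34, 121]), (320, [33, 34, 121]), (323, [27, 30, 117]), (326, [29, 35, 120]), (329, [30, 33, 118]), (332, [33, 35, 120]), (335, [26, 30, 118]), (338, [29, 33, 119]), (341, [31, 34, 118]), (344, [32, 31, 118]), (347, [29, 33, 116]), (350, [99, 138, 178])]
236 258 297
250 258 299
270 255 302
290 253 304
305 251 306
320 251 306
340 252 305
236 [(244, 436), (246, 430), (248, 433), (250, 427), (252, 302), (254, 347), (300, 353), (302, 325), (304, 247), (306, 234), (308, 236), (310, 242)]
240 [(244, 439), (246, 429), (248, 438), (250, 399), (252, 354), (254, 346), (300, 334), (302, 347), (304, 315), (306, 237), (308, 239), (310, 240)]
244 [(244, 445), (246, 446), (248, 439), (250, 396), (252, 355), (254, 347), (300, 229), (302, 344), (304, 354), (306, 241), (308, 232), (310, 239)]
top [([198, 248, 10, 6, 48], [202.4, 250.6])]
scene [([326, 217, 4, 11, 34], [327.8, 221.9]), ([260, 238, 17, 10, 150], [267.9, 242.3])]
```

```bash
cat > pf.py <<'E'
from h import *
def pinfit(K,T,M,o0,rows,col):
    y=M[:,1]
    def geo(x):
        th=x[3]; e=np.array([0,0,1.]); u=np.cross(-y,e); u/=np.linalg.norm(u)
        u=u*np.sign(u[0]); ax=np.cos(th)*e+np.sin(th)*u; n=np.cos(th)*u-np.sin(th)*e
        return np.array(x[:3]),ax,n
    def f(x):
        o,ax,n=geo(x)
        P=proj(K,T,[o-62*ax+2*n,o+16*n,o+4*ax+12*n,o+64*ax+12*n,o+64*ax-12*n]); 
        return np.r_[P[:,1]-rows,(P[:,0]-col)[[2,3]],(x[3])*0]
    r=least_squares(f,list(o0)+[0.],x_scale=[10,10,10,.1]); return r.x,geo(r.x)[1],r.fun
E
python3 - <<'E'
from pf import *
z=np.load("w6.npz");K,T=z['K'],z['T']
M=R.from_euler('xyz',[3.13594,.26325,-.10815]).as_matrix()
x,ax,r=pinfit(K,T,M,[481,217.7,207],np.array([193.5,223,231,309.5,348.5]),np.array([278,278]))
print(x,ax,r.round(1))
G=np.array([476.19,218.22,232.88])-19*M[:,2]; print("G",G,"along",(G-x[:3])@ax)
from cell import cams
for n in("top","scene"):
    p=cams.camera_params(n); print(n,proj(p["K"],p["pose"],[x[:3]+64*ax,x[:3]+34*ax]).round(1).tolist(),proj(p["K"],p["pose"],[[481,217.7,207+64]]).round(1))
E
```

```text
Traceback (most recent call last):
  File "pf.py", line 12, in pinfit
    r=least_squares(f,list(o0)+[0.],x_scale=[10,10,10,.1]); return r.x,geo(r.x)[1],r.fun
  File "pf.py", line 11, in f
    return np.r_[P[:,1]-rows,(P[:,0]-col)[[2,3]],(x[3])*0]
                              ~~~~~~^~~~
ValueError: operands could not be broadcast together with shapes (5,) (2,)
```

```bash
sed -i 's/(P\[:,0\]-col)\[\[2,3\]\]/P[[2,3],0]-col/' pf.py
python3 - <<'E'
from pf import *
z=np.load("w6.npz");K,T=z['K'],z['T']
M=R.from_euler('xyz',[3.13594,.26325,-.10815]).as_matrix()
x,ax,r=pinfit(K,T,M,[481,217.7,207],np.array([193.5,223,231,309.5,348.5]),np.array([278,278]))
print(x,ax,r.round(1))
G=np.array([476.19,218.22,232.88])-19*M[:,2]; print("G",G,"along",(G-x[:3])@ax)
from cell import cams
for n in("top","scene"):
    p=cams.camera_params(n); print(n,proj(p["K"],p["pose"],[x[:3]+64*ax,x[:3]+34*ax]).round(1).tolist(),proj(p["K"],p["pose"],[[481,217.7,207+64]]).round(1))
E
```

```text
[4.69029581e+02 2.18719393e+02 2.00294831e+02 7.32211582e-02] [ 0.07273987 -0.00778939  0.99732053] [ 1.1 -1.5 -0.   1.2 -0.8 -0.3  0.2  0. ]
G [481.11680687 217.79310967 251.22514483] along 51.680285700192755
top [[202.7, 250.2], [204.3, 251.3]] [[202.6 247.5]]
scene [[304.5, 97.1], [303.7, 106.2]] [[306.4  96. ]]
```

```bash
python3 - <<'E'
from pf import *
from cell import cams
import cv2
im=cv2.imread("pics/s6.png"); hh=cv2.cvtColor(im,cv2.COLOR_BGR2HSV)
m=((hh[...,0]<8)|(hh[...,0]>172))&(hh[...,1]>150); m[160:]=0
ys,xs=np.where(m[60:160,270:340]); print(len(ys), ys.min()+60 if len(ys) else 0)
for r in sorted(set(ys)): c=xs[ys==r]; print(r+60,c.min()+270,c.max()+270,end='; ')
p=cams.camera_params("scene")
def box(o,ax,yaw=-.1):
    n=np.array([np.cos(yaw),np.sin(yaw),0]); n=n-ax*(n@ax); n/=np.linalg.norm(n); y=np.cross(ax,n)
    P=[o+l*ax+a*n+b*y for l in(4,64) for a in(12,-12) for b in(12,-12)]+[o,o-62*ax]
    return proj(p["K"],p["pose"],P).round(1).tolist()
print("\nfit",box(np.array([469,218.7,200.3]),np.array([.0727,-.0078,.9973])))
print("nom",box(np.array([481,217.7,206.8]),np.array([0,0,1.])))
cv2.imwrite("pics/s6c.png",cv2.resize(im[75:165,265:345],(640,720)[::1],interpolation=cv2.INTER_CUBIC)[:600])
E
```

```text
120 96
96 303 303; 97 308 310; 98 308 311; 99 308 311; 100 307 310; 101 307 310; 102 306 310; 103 307 310; 104 306 310; 105 306 310; 106 306 310; 107 305 310; 108 305 310; 109 305 309; 110 299 309; 111 299 309; 112 299 309; 113 299 309; 114 300 309; 115 301 308; 116 302 306; 117 303 304; 
fit [[308.9, 115.6], [302.4, 118.7], [303.3, 111.4], [296.8, 114.5], [310.7, 97.7], [304.0, 100.8], [304.9, 93.5], [298.2, 96.6], [302.8, 116.2], [301.2, 133.4]]
nom [[311.9, 115.2], [305.4, 118.3], [306.1, 111.5], [299.7, 114.6], [312.7, 96.4], [306.0, 99.5], [306.8, 92.7], [300.1, 95.8], [305.7, 116.1], [305.1, 134.2]]
```

The scene camera confirms the fit: the pin leans 0.073 rad and its origin is near (470,218.7,201). Next I check the eye position from the earlier top crop.

```bash
python3 - <<'E'
from h import *
from cell import cams
import cv2
im=cv2.imread("pics/t4.png")[:,400:]; hh=cv2.cvtColor(im,cv2.COLOR_BGR2HSV)
m=((hh[...,0]>18)&(hh[...,0]<30)&(hh[...,1]>170)&(hh[...,2]>110)); m[:150]=0;m[215:]=0;m[:,:130]=0;m[:,200:]=0
ys,xs=np.where(m); f=lambda c,r:((c+.5)*135/400+155-.5,(r+.5)/3+190-.5)
print(f(xs.min(),ys.min()),f(xs.max(),ys.max()),len(ys))
for r in range(158,206,3):
    c=np.where(m[r])[0]; print(r,c.min() if len(c) else 0,c.max() if len(c) else 0,len(c), im[r,166].tolist())
p=cams.camera_params("top")
x=[595.6,208.2,-.0987]
print(proj(p["K"],p["pose"],pl(x,[[-117.5,0,90],[-134.5,17,90],[-134.5,-17,90],[-126.5,0,90],[-108.5,0,90],[-99.5,0,130]])).round(1).tolist())
E
```

```text
(np.float64(204.61875), np.float64(249.33333333333334)) (np.float64(215.75625), np.float64(256.3333333333333)) 453
158 0 0 0 [87, 82, 77]
161 0 0 0 [53, 51, 48]
164 0 0 0 [37, 54, 63]
167 0 0 0 [27, 72, 92]
170 0 0 0 [27, 77, 99]
173 0 0 0 [27, 65, 84]
176 0 0 0 [27, 51, 69]
179 151 156 6 [29, 47, 66]
182 149 179 14 [28, 48, 66]
185 148 181 19 [28, 45, 63]
188 148 181 20 [30, 62, 83]
191 148 180 33 [44, 114, 145]
194 149 180 32 [51, 138, 174]
197 153 180 28 [41, 108, 137]
200 175 175 1 [31, 61, 81]
203 0 0 0 [34, 56, 79]
[[210.9, 250.6], [205.1, 255.5], [215.7, 256.4], [210.7, 253.4], [211.2, 247.8], [209.7, 244.3]]
```

Request:
move_arm:
  plan:
    - [[3,0.5,-8],[0,-2.1,0],0]
    - [[4,0.5,-12],[0,-2.1,0],0]
    - [[0,0,0],[0,0,0],0]
    - [[0,0,0],[0,0,0],0]

```text
clock: 12.1
eef_pos: [483.0, 220.9, 213.5]
tool_rot: [-3.138, 0.191, -0.105]
force: [-0.4, 0.5, -1.8]
width: 23.2
gripper_force: 86.7
```

```bash
python3 - <<'E'
from pf import *
from cell import cams,status
import cv2
s=status.read_state(); a=cams.get_image("wrist"); cv2.imwrite("pics/w7.png",a); T=wristT(cams,s);K=cams.camera_params("wrist")["K"];np.savez("w7.npz",T=T,K=K)
cv2.imwrite("pics/s7.png",cams.get_image("scene"))
print(s['clock'],s['eef_pos'],s['tool_rot'],s['force'])
g=a[:,278].astype(int)
print([(r,g[r].tolist()) for r in range(186,236)if abs(g[r]-g[r-1]).sum()>14],[(r,g[r].tolist()) for r in range(300,356)if abs(g[r]-g[r-2]).sum()>18])
im=cv2.imread("pics/s7.png"); hh=cv2.cvtColor(im,cv2.COLOR_BGR2HSV); m=((hh[...,0]<8)|(hh[...,0]>172))&(hh[...,1]>150)
for r in range(92,130,2):
    c=np.where(m[r,285:330])[0]+285
    if len(c):print(r,c.min(),c.max(),end='; ')
E
```

```text
12.1 [482.97227556 220.86179959 213.46823475] [-3.13776746  0.19050209 -0.1047902 ] [-0.40579805  0.47684264 -1.77372321]
[(191, [215, 210, 204]), (192, [170, 167, 160]), (193, [114, 113, 107]), (194, [103, 104, 98]), (196, [93, 92, 90]), (198, [125, 122, 122]), (207, [106, 104, 103]), (221, [102, 100, 100]), (223, [109, 107, 108]), (224, [118, 116, 115]), (229, [119, 117, 117]), (231, [112, 109, 111]), (232, [41, 42, 99]), (235, [41, 46, 103])] [(308, [30, 31, 107]), (311, [35, 37, 119]), (325, [34, 36, 116]), (332, [26, 28, 115]), (344, [26, 30, 113]), (348, [31, 37, 108]), (349, [73, 100, 142]), (350, [81, 111, 143]), (351, [81, 115, 146]), (355, [67, 94, 122])]
102 304 310; 104 309 312; 106 309 312; 108 308 312; 110 308 312; 112 308 312; 114 307 312; 116 307 312; 118 302 312; 120 302 311; 122 304 309;
```

```bash
python3 - <<'E'
from pf import *
from cell import cams
z=np.load("w7.npz");K,T=z['K'],z['T']; M=R.from_euler('xyz',[-3.13777,.1905,-.10479]).as_matrix()
x,ax,r=pinfit(K,T,M,[479,221,181],np.array([197,223,231.3,309.5,348.5]),np.array([278,278])); print(x,r.round(1))
p=cams.camera_params("scene")
for o,ax in((np.array([479.1,221.4,181.5]),np.array([0,0,1.])),(x[:3],ax)):
    n=np.array([np.cos(-.1),np.sin(-.1),0]);y=np.cross(ax,n)
    print(proj(p["K"],p["pose"],[o+4*ax+12*n+12*y,o+4*ax+12*n-12*y,o+64*ax+12*n+12*y]).round(1).tolist())
E
```

```text
[4.78078505e+02 2.20998709e+02 1.81575344e+02 2.54838759e-02] [ 0.2 -0.6  0.5  0.2 -0.1  0.3 -0.2  0. ]
[[311.9, 121.9], [305.5, 125.1], [312.7, 103.6]]
[[311.6, 121.8], [305.2, 125.0], [312.8, 103.8]]
```

Request:
move_arm:
  plan:
    - [[0.5,-1.5,0],[0,-0.7,0],0]
    - [[0,0,-12],[0,0,0],0]
    - [[0,0,-12],[0,0,0],0]
    - [[0,0,-12],[0,0,0],0]
    - [[0,0,0],[0,0,0],0]

```text
clock: 12.82
eef_pos: [481.3, 219.2, 175.6]
tool_rot: [-3.138, 0.182, -0.103]
force: [-4.2, 0.3, -4.8]
width: 23.2
gripper_force: 86.2
```

Request:
move_arm:
  plan:
    - [[0,0,0],[0,0,0],0]
    - [[0,0,0],[0,0,0],0]

```text
clock: 13.08
eef_pos: [481.2, 219.1, 176.3]
tool_rot: [-3.138, 0.182, -0.103]
force: [-5.4, 0.5, -6.3]
width: 22.8
gripper_force: 86.1
```

```bash
python3 - <<'E'
from h import *
from cell import cams,status
import cv2
s=status.read_state(); a=cams.get_image("wrist"); cv2.imwrite("pics/w8.png",a)
print(s['clock'],s['eef_pos'],s['tool_rot'],s['force'],s['torque'],s['qpos'].round(2))
t=cams.get_image("top");
cv2.imwrite("pics/v8.png",np.hstack([a[90:390,80:480],cv2.resize(t[215:275,170:250],(400,300),interpolation=cv2.INTER_CUBIC)]))
E
```

```text
13.075 [481.2088727  219.10020259 176.27734198] [-3.13849491  0.18222866 -0.1034489 ] [-5.40742666  0.46451227 -6.34717336] [0.01960078 1.02049891 0.00377216] [ 0.09  0.74 -0.84  1.75  0.47  1.04 -2.6 ]
```

View pics/v8.png

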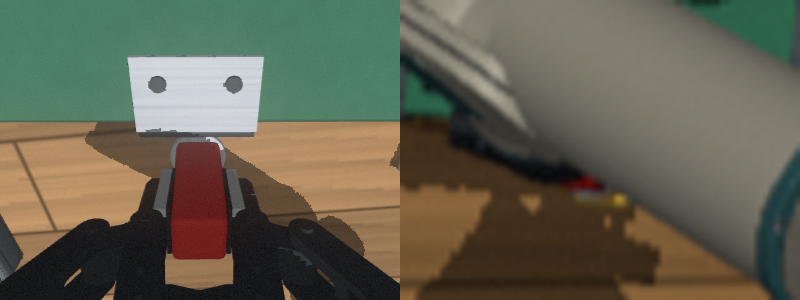

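The left half shows the flange just below the hinge barrel, at about (197,140), and centred. The force of about (-5,0,-6) N fits the flange rubbing the barrel, so I ease 2 mm outward and carry on down.

Request:
move_arm:
  plan:
    - [[-2,0.3,0],[0,0,0],0]
    - [[0,0,-8],[0,0,0],0]
    - [[0,0,-8],[0,0,0],0]
    - [[0,0,0],[0,0,0],0]

```text
clock: 13.68
eef_pos: [481.7, 219.7, 160.5]
tool_rot: [-3.137, 0.178, -0.104]
force: [-0.8, -0.3, -1.1]
width: 23.0
gripper_force: 86.7
```

Request:
move_arm:
  plan:
    - [[0,0,-10],[0,0,0],0]
    - [[0,0,-10],[0,0,0],0]
    - [[0,0,-8],[0,0,0],0]
    - [[0,0,-4],[0,0,0],0]
    - [[0,0,0],[0,0,0],0]

```text
clock: 14.3
eef_pos: [480.7, 219.9, 128.7]
tool_rot: [-3.137, 0.179, -0.103]
force: [-2.9, 0.2, -2.2]
width: 22.8
gripper_force: 87.9
```

Request:
move_arm:
  plan:
    - [[-1,0,-3],[0,0,0],0]
    - [[0,0,-2],[0,0,0],0]
    - [[0,0,0],[0,0,0],0]

```text
clock: 14.68
eef_pos: [480.0, 220.2, 124.2]
tool_rot: [-3.136, 0.178, -0.103]
force: [-2.1, 1.6, 0.7]
width: 23.2
gripper_force: 88.4
```

Request:
move_arm:
  plan:
    - [[0,0,-2],[0,0,0],0]
    - [[0,0,0],[0,0,0],0]

```text
clock: 14.92
eef_pos: [479.6, 220.2, 122.2]
tool_rot: [-3.136, 0.179, -0.103]
force: [-5.3, 1.0, 2.4]
width: 23.1
gripper_force: 89.5
```

Request:
move_arm:
  plan:
    - [[-1.5,0,-2],[0,0,0],0]
    - [[0,0,0],[0,0,0],0]

```text
clock: 15.18
eef_pos: [478.5, 219.8, 119.9]
tool_rot: [-3.137, 0.178, -0.104]
force: [-3.1, 1.2, 0.8]
width: 23.2
gripper_force: 86.6
```

Request:
move_arm:
  plan:
    - [[-0.5,0,-2],[0,0,0],0]
    - [[0,0,-2],[0,0,0],0]
    - [[0,0,0],[0,0,0],0]

```text
clock: 15.55
eef_pos: [477.1, 220.4, 117.0]
tool_rot: [-3.137, 0.179, -0.103]
force: [-7.2, -0.5, 11.5]
width: 22.5
gripper_force: 88.0
```

Request:
move_arm:
  plan:
    - [[0,0,0],[0,0,0],0.3]
    - [[0,0,0],[0,0,0],0.5]
    - [[0,0,0],[0,0,0],0.6]
    - [[0,0,0],[0,0,0],0.6]

```text
clock: 16.05
eef_pos: [478.2, 220.3, 116.1]
tool_rot: [-3.136, 0.178, -0.103]
force: [-4.4, 0.6, 2.8]
width: 51.5
gripper_force: 0.0
```

```bash
python3 - <<'E'
from pf import *
from cell import cams,status
import cv2
s=status.read_state(); a=cams.get_image("wrist"); cv2.imwrite("pics/w9.png",a)
T=wristT(cams,s);K=cams.camera_params("wrist")["K"];print(s['force'],s['width'],s['eef_pos'])
h=cv2.cvtColor(a,cv2.COLOR_BGR2HSV); q=((h[...,0]<8)|(h[...,0]>172))&(h[...,1]>140)
for r in range(150,400,12):
    c=np.where(q[r,200:350])[0]+200
    if len(c): print(r,c.min(),c.max(),a[r,278].tolist())
o=np.array([478.9,219.8,90]);ax=np.array([0,0,1]);n=np.array([.995,-.0987,0]);y=np.cross(ax,n)
print(proj(K,T,[o+16*n,o+4*ax+12*n,o+64*ax+12*n+12*y,o+64*ax+12*n-12*y,o+64*ax-12*n+12*y,o+64*ax-12*n-12*y]).round(0).tolist())
E
```

```text
[-4.42779206  0.62260327  2.76285512] 51.50775912607565 [478.2429143  220.26777904 116.11397328]
318 251 309 [37, 39, 111]
330 218 308 [25, 29, 107]
342 253 307 [26, 28, 106]
[[278.0, 220.0], [278.0, 230.0], [247.0, 313.0], [308.0, 313.0], [250.0, 353.0], [306.0, 353.0]]
```

Request:
move_arm:
  plan:
    - [[-2,0,3],[0,0,0],0.6]
    - [[0,0,10],[0,0,0],0.6]
    - [[0,0,20],[0,0,0],0.6]
    - [[0,0,30],[0,0,0],0.6]
    - [[0,0,40],[0,0,0],0.6]
    - [[-10,-20,40],[0,0,0],0.6]
    - [[-10,-50,20],[0,0,0],0.6]
    - [[0,-55,0],[0,0,0],0.6]
    - [[0,-55,0],[0,0,0],0.6]
    - [[0,0,0],[0,0,0],0.6]

```text
clock: 17.35
eef_pos: [456.7, 34.7, 279.8]
tool_rot: [-3.14, 0.177, -0.113]
force: [-1.4, 0.8, 0.8]
width: 50.9
gripper_force: 0.0
```

```bash
python3 - <<'E'
from h import *
from cell import cams,status
import cv2
s=status.read_state(); print(s['clock'],s['force'],s['eef_pos'])
o=np.array([478.9,219.8,90.]);ax=np.array([0,0,1.]);n=np.array([.995,-.0987,0]);y=np.cross(ax,n)
T={n_:(cams.camera_params(n_)["K"],cams.camera_params(n_)["pose"]) for n_ in("top","scene")}
for k,(r0,r1,c0,c1) in(("top",(225,275,190,235)),("scene",(110,175,270,330))):
    im=cams.get_image(k); cv2.imwrite(f"pics/{k}9.png",im); h=cv2.cvtColor(im,cv2.COLOR_BGR2HSV)
    q=((h[...,0]<8)|(h[...,0]>172))&(h[...,1]>140); q=q[r0:r1,c0:c1]; ys,xs=np.where(q)
    print(k,len(ys),xs.min()+c0,xs.max()+c0,ys.min()+r0,ys.max()+r0,xs.mean()+c0,ys.mean()+r0)
    for dz in(0,8):
        P=proj(*T[k],[o+[0,0,dz]+l*ax+a*n+b*y for l in(4,64) for a in(12,-12) for b in(12,-12)]); print(P.min(0).round(1),P.max(0).round(1),P[4:].mean(0).round(1))
E
```

```text
17.35 [-1.35914275  0.80421479  0.77418035] [456.72501364  34.734267   279.82547032]
top 74 204 214 246 254 208.52702702702703 250.4189189189189
[203.6 245.5] [214.9 254.6] [208.  249.8]
[203.2 245.4] [214.6 254.5] [207.6 249.7]
scene 69 299 309 129 140 302.94202898550725 133.44927536231884
[298.9 127.5] [311.1 151.2] [305.2 131. ]
[298.9 125.2] [311.2 149.1] [305.3 128.7]
```

```bash
python3 - <<'E'
from h import *
from cell import cams
import cv2
p=cams.camera_params("top"); x=[595.6,208.2,-.0987]; im=cv2.imread("pics/top9.png")
for a in(0,.06,.12,.2):
    P=proj(p["K"],p["pose"],pl(x,[strap(a,110,24),strap(a,110,-24),[-101,24,154],[-101,-24,154]])).round(1); print(a,P.tolist())
for c in(202,203,217,218): print(c,[(r,im[r,c].tolist()) for r in range(240,253)])
E
```

```text
0 [[206.3, 244.2], [220.9, 245.5], [200.7, 243.8], [216.4, 245.1]]
0.06 [[206.1, 246.2], [220.7, 247.5], [200.7, 243.8], [216.4, 245.1]]
0.12 [[205.8, 248.2], [220.4, 249.5], [200.7, 243.8], [216.4, 245.1]]
0.2 [[205.5, 250.9], [220.1, 252.1], [200.7, 243.8], [216.4, 245.1]]
202 [(240, [159, 150, 147]), (241, [110, 104, 102]), (242, [66, 62, 56]), (243, [49, 47, 45]), (244, [33, 42, 55]), (245, [28, 47, 64]), (246, [27, 46, 64]), (247, [25, 46, 63]), (248, [28, 48, 65]), (249, [30, 49, 67]), (250, [28, 50, 66]), (251, [29, 49, 67]), (252, [30, 50, 67])]
203 [(240, [172, 163, 159]), (241, [124, 117, 114]), (242, [68, 64, 59]), (243, [53, 49, 46]), (244, [36, 43, 51]), (245, [30, 47, 62]), (246, [28, 47, 63]), (247, [26, 47, 64]), (248, [26, 47, 64]), (249, [27, 49, 65]), (250, [28, 47, 67]), (251, [28, 49, 70]), (252, [27, 49, 71])]
217 [(240, [178, 169, 166]), (241, [177, 167, 165]), (242, [128, 121, 118]), (243, [74, 69, 65]), (244, [58, 54, 50]), (245, [43, 50, 55]), (246, [30, 51, 64]), (247, [25, 50, 67]), (248, [26, 49, 66]), (249, [25, 47, 65]), (250, [27, 48, 67]), (251, [29, 50, 67]), (252, [28, 49, 66])]
218 [(240, [146, 141, 133]), (241, [132, 128, 121]), (242, [92, 88, 84]), (243, [57, 55, 51]), (244, [51, 46, 44]), (245, [47, 48, 50]), (246, [36, 47, 58]), (247, [27, 46, 63]), (248, [27, 47, 65]), (249, [27, 48, 67]), (250, [29, 50, 68]), (251, [28, 49, 68]), (252, [27, 48, 66])]
```

No grey shows beyond the hinge, so the hasp is flat, and the pin's outline matches a seated, upright pin. I hand the job in.

```bash
python3 -c "
from cell import ctrl
print(ctrl.finish_job())"
```

```text
the job is handed in; nothing more can be done
None
```

I handed the job in at about 17 s of the 67 s: the hasp is shut flat and the red-gripped pin stands seated and released in the staple's eye. My last camera checks agreed with this, but the judge's result was not shown.

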